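Clear the red touch-latch lid and spring it open

ROBOT

A 6-joint arm with a two-finger parallel gripper is mounted at the origin on the work surface. World frame = base frame: x ahead of the robot, y to its left, z up, the work surface at z = 0. Lengths are in mm, angles in rad, forces in N, time in s.
With the tool pointing down it reaches from about 350 to 775 mm from the base axis. Payload 7.3 kg.
Tool frame: the origin (TCP) lies at the very end of the fingers, on their centre line; the grasp point (between the pads) lies 19 mm behind it (bot.tcp_to_grasp is the distance from the TCP to the grasp point, in mm); z points along the fingers, y is the direction in which the jaws open and shut (so a half turn about z gives the same grasp; the last joint's range is limited). The gripper opens to 92 mm and grips with 3 to 60 N. Pads are 19 mm wide; open, the fingers measure 130 mm over their backs; the gripper's body (75 mm by 190 mm) begins 47 mm behind the grasp point.
Start: joints at [1.067, 0.342, 1.524, -0, 1.275, -0.146], TCP at [183.849, 491.777, 226.741] pointing down, gripper open.
Joint ranges: [-2.53, 2.53], [-0.77, 2.02], [0.04, 2.7], [-1, 4.14], [0.28, 2.66], [-3.11, 3.11]. Speed limits (rad/s): [2.57, 2.57, 3.14, 3.14, 3.14, 3.14].

INTERFACE

Orientations are given as [roll, pitch, yaw] about the fixed x, y, z axes, in that order (R = Rz(yaw) Ry(pitch) Rx(roll)).
In Python, from plant import bot gives the robot as it stands. The module is installed in compiled form; this text tells all that it offers.
- The arm moves only by the tool carry_out, never from a script. Its argument "motion" is a list of rows, each a list of 5 numbers: the closure, from 0 (fully open) to 1 (shut), then the shift along the tool's x, y, z in mm, then the turn about the tool's z in degrees. In form: [[claw, dx, dy, dz, spin], ...]. A call has 1 to 10 rows; each row is the pose to reach, as a shift and turn from the pose measured when the call began, along the tool's axes at that moment; what a row does not reach only later rows make up. A row lasts 1/8 s, in which the tool goes at most 62.5 mm and 10.7 degrees, less where a joint would pass 70% of its speed; a pose out of reach is approached as far as the arm can. A call with a gripper value outside its range is refused whole. The fingers move at their own pace and stop on an object; the grip force is fixed at half the most. Time passes only in rows, so rows that repeat a pose let the fingers close. It gives the time, the measured TCP pose, the force and the opening at its end, in the units of the state.
- bot.get_obs(): the state, without advancing time (a new reading comes with each control period).
- bot.capture(name): name is "side" or "top" or "wrist"; returns a dict with "color" (384x512x3 uint8, red, green, blue), "depth" (384x512 float32, mm along the optical axis (not along the pixel's ray), 0 where there is no reading), "K" (3x3 intrinsics, pixels), "k1" (the pictures are not rectified: a ray, as slopes to the right and down, at radius r is drawn at 1 + k1 r^2 times it, then the intrinsics apply), "camera_from_world" (4x4, takes a point from world to camera coordinates). Camera axes: x right, y down, z forward; pixel columns grow to the right and rows downward; lengths in mm; the calibration is good to about 2 mm. A picture is of the moment at which its call begins.
- bot.close_job(): hands the job in, once; it reports no verdict.
The state is a dict: "time": time; "joint_positions": joint angles; "dq": joint speeds; "tau": joint torques, N m; "tool_pos": TCP position; "tcp_rot": TCP orientation; "contact_force": force on the tool from outside, world axes, zero at the start; "moment": the same for the moment, N m; "grip_width": finger opening in mm.
Only numpy, scipy, OpenCV 4.12 (cv2) and the standard library are available. Lean on these libraries where they do the work, as an engineer would, in place of code of your own. Each camera call takes 0.05 s, during which the arm holds its last target.

TASK

A transformer is standing on the lid of the red parts box: push it with your fingers, without lifting it, back off the lid so that it stands upright on the grey deck of the same box. Then press the white spot on the red lid and let go, so that the touch latch releases and the lid springs ajar. Leave the blue and yellow lids shut and everything else where it is.

Things in the scene. Friction and masses are not known exactly. Their poses are not given: they have to be found in the camera images.
- red_box: Fixed grey parts box, 217 (x) x 112 (y) x 90 mm high. Origin on the bench under its lid's hinge line; z up; may be turned up to 0.2 rad. In front (x -104 to -2 mm) lies its red touch-latch lid; behind (x 0 to 112 mm) a fixed flat deck, 90 mm above the bench, level with the lid's top, with a stop rail 7 mm high from x = 106 to 112 mm.
- red_lid (a joint): Angle of the red lid, a flat plate 102 x 110 x 8 mm, its top 90 mm above the bench, hinged along y at its box's x = 0: 0 shut, 0.5 rad ajar (its stop, free edge at -x raised about 50 mm), slightly negative while pressed in (stop at -0.06). Once released it stays ajar and does not catch again.
- red_pad (a point): Centre of the white 20 mm spot on the red lid's top, on its midline, 85 mm in front (-x) of the hinge: the place to press; moves with the lid. Pushes under 5 N do not move it; pushed down 4 mm (about 10 N; solid stop at 5 mm) the catch lets go, and as the finger withdraws a spring swings the lid up. The transformer may hide it at first.
- red_deck (a point): Centre of the top of the red box's grey deck, at x = 56 mm, y = 0, 90 mm above the bench.
- transformer_center (a point): Centre of a loose dark steel and copper transformer, 44 (x) x 50 (y) x 44 mm high, about 0.2 kg, its z axis up: it stands on the red lid at the start, turned up to 0.4 rad. This point is 22 mm above its underside.
- blue_box: Fixed grey parts box, 217 (x) x 112 (y) x 90 mm high. Origin on the bench under its lid's hinge line; z up; may be turned up to 0.2 rad. In front (x -104 to -2 mm) lies its blue touch-latch lid; behind (x 0 to 112 mm) a fixed flat deck, 90 mm above the bench, level with the lid's top, with a stop rail 7 mm high from x = 106 to 112 mm.
- blue_lid (a joint): Angle of the blue lid, a flat plate 102 x 110 x 8 mm, its top 90 mm above the bench, hinged along y at its box's x = 0: 0 shut, 0.5 rad ajar (its stop, free edge at -x raised about 50 mm), slightly negative while pressed in (stop at -0.06). Same touch latch; to be left shut.
- yellow_box: Fixed grey parts box, 217 (x) x 112 (y) x 90 mm high. Origin on the bench under its lid's hinge line; z up; may be turned up to 0.2 rad. In front (x -104 to -2 mm) lies its yellow touch-latch lid; behind (x 0 to 112 mm) a fixed flat deck, 90 mm above the bench, level with the lid's top, with a stop rail 7 mm high from x = 106 to 112 mm.
- yellow_lid (a joint): Angle of the yellow lid, a flat plate 102 x 110 x 8 mm, its top 90 mm above the bench, hinged along y at its box's x = 0: 0 shut, 0.5 rad ajar (its stop, free edge at -x raised about 50 mm), slightly negative while pressed in (stop at -0.06). Same touch latch; to be left shut.
- bearing: Loose steel ball bearing, 48 mm across, 14 mm high, lying on the yellow box's deck; origin under its centre.
- capacitor: Loose aluminium capacitor can, 32 mm across, 48 mm high, standing on the blue box's deck; origin under its centre.
- stock_bin: Loose yellow plastic bin 160 x 100 x 70 mm on the bench, left; origin under its centre.
- screw_jar: Loose clear jar, 64 mm across, 90 mm high, on the bench, right; origin under its centre.
- screwdriver: Loose screwdriver lying on the bench in front of the boxes (robot side); origin under its middle.
- wrench: Loose wrench lying on the bench, left; origin under its middle.
- carton: Loose cardboard carton 90 x 70 x 50 mm on the bench, right; origin under its centre.
- transformer: The same transformer, origin at the centre of its underside.
Things that resemble listed ones, but are neither listed nor needed, are in the scene too. Leave any purple look-alike of the transformer alone. What is shaped like the blue_box but orange is not meant.

How it is judged (in metres and radians):
On the way, in this order (a step that is already met when the one before it is completed fails the run):
1. the transformer stands on the red box's deck, clear of the still shut lid (x of transformer_center in the frame of red_box between 0.02 and 0.098 m and y of transformer_center in the frame of red_box between -0.05 and 0.05 m and z of transformer_center in the frame of red_box between 0.105 and 0.118 m and angle between transformer_center's own z axis and vertical below 0.12 rad and value of joint red_lid below 0.06 rad), for 0.2 s.
2. the red lid has sprung ajar (value of joint red_lid above 0.35 rad), for 0.2 s.
At the end, for the whole second after the job is handed in: The red lid is ajar (over 0.35 rad), the transformer stands upright (within 0.12 rad) and at rest on the red box's deck, its centre 20 to 98 mm behind the hinge line and within 50 mm of the box's midline, and the blue and yellow lids are shut (under 0.08 rad) (x of transformer_center in the frame of red_box between 0.02 and 0.098 m and y of transformer_center in the frame of red_box between -0.05 and 0.05 m and z of transformer_center in the frame of red_box between 0.105 and 0.118 m and angle between transformer_center's own z axis and vertical below 0.12 rad and value of joint red_lid above 0.35 rad and linear speed of transformer below 0.02 m/s and value of joint each of blue_lid, yellow_lid below 0.08 rad); the robot touches nothing.
It fails at once if the transformer is lifted (over 12 mm), tipped over or dropped off the box (z of transformer_center in the frame of red_box above 0.124 m or z of transformer_center in the frame of red_box below 0.09 m or angle between transformer_center's own z axis and vertical above 0.5 rad).
It fails at once if the blue or yellow lid is released (value of joint any of blue_lid, yellow_lid above 0.08 rad).
It fails at once if another loose thing is moved by more than 25 mm (distance of any of bearing, capacitor, stock_bin, screw_jar, screwdriver, wrench, carton from where it was at the start of the episode above 0.025 m).
It also fails if it takes over 42 s, if anything falls off the work surface, if the arm or the gripper's body presses on something with over 40 N, if the wrist force passes 120 N, or if a joint passes its speed limit or range.

## Working session

There is one attempt and no reset: what is moved stays moved. The work goes in short steps, Python scripts to look and compute and a tool call to move; the robot and the scene stay as the last step left them, time stands still between calls to the robot, and variables do not carry over. Pictures are saved under pics/ and viewed, and the job is handed in when it is done.

Besides the shell and the picture viewer there is one more tool, called after "Emit:" by a JSON object that holds its "fn" and its "kwargs", one argument or row to a line. carry_out: Moves the arm, as the interface text tells. Its arguments: {"type":"object","properties":{"motion":{"type":"array","items":{"type":"array","items":{"type":"number"}}}},"required":["motion"]}

```bash
mkdir -p pics; python3 - <<'E'
from plant import bot
import cv2,pickle
o=bot.get_obs()
print({k:o[k] for k in o if k not in('tau','dq')})
d={}
for n in("top","side","wrist"):
    c=bot.capture(n);d[n]=c
    cv2.imwrite(f"pics/{n}0.png",c["color"][:,:,::-1])
    print(n,c["K"].tolist(),c["k1"],c["camera_from_world"].round(3).tolist())
pickle.dump(d,open("d0.pkl","wb"))
E
```

```text
{'time': 0.0, 'joint_positions': array([ 1.06701397e+00,  3.42703173e-01,  1.52499861e+00,  1.28712339e-05,
        1.27539396e+00, -1.46028460e-01]), 'tool_pos': array([183.63564425, 491.41256567, 226.06153197]), 'tcp_rot': array([-3.14010735e+00, -2.30891664e-04,  2.78383483e+00]), 'contact_force': array([-0.38745416,  0.46642934, -0.01769531]), 'moment': array([ 0.01519506,  0.00387433, -0.03781806]), 'grip_width': 91.99186648992816}
top [[402.24510969408345, 0.0, 255.33487698902795], [0.0, 402.24510969408345, 183.72445694588043], [0.0, 0.0, 1.0]] 0.0022603389743989007 [[0.002, -1.0, 0.004, 26.937], [-0.997, -0.002, -0.077, 480.95], [0.077, -0.004, -0.997, 1226.163], [0.0, 0.0, 0.0, 1.0]]
side [[471.40685844204563, 0.0, 256.80699885283616], [0.0, 471.40685844204563, 199.08118694869933], [0.0, 0.0, 1.0]] -0.10220304930050496 [[0.98, -0.198, 0.0, -474.209], [-0.124, -0.617, -0.777, 133.505], [0.154, 0.762, -0.629, 1526.477], [0.0, 0.0, 0.0, 1.0]]
wrist [[314.6635156535813, 0.0, 254.48768832622378], [0.0, 314.6635156535813, 193.2125955735898], [0.0, 0.0, 1.0]] -0.050598741545894534 [[0.35, 0.937, -0.002, -524.998], [0.89, -0.332, 0.312, -40.364], [0.291, -0.111, -0.95, 392.895], [0.0, 0.0, 0.0, 1.0]]
```

View pics/top0.png

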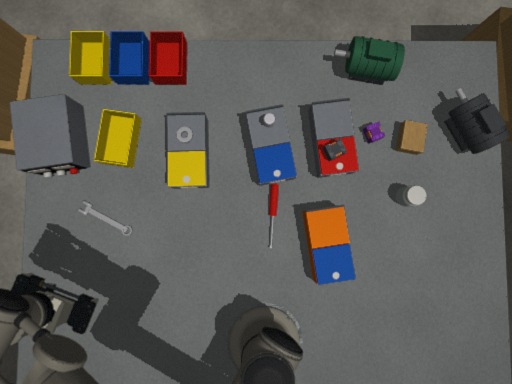

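View pics/side0.png

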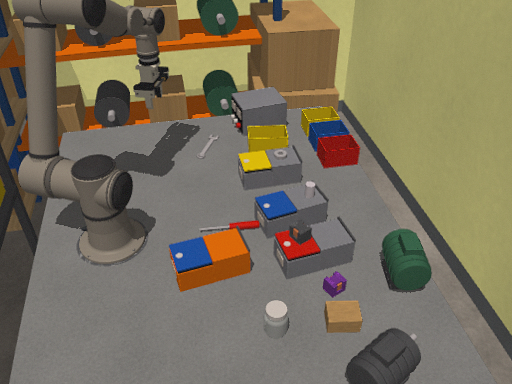

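The top view shows the red box at about (335,137), its lid at (338,157), and the transformer at (334,149). The pad is visible at (339,170). Next I'll localise these.

```bash
cat > h.py <<'E'
import numpy as np,cv2
def ray(c,uv):
    K=c["K"];uv=np.atleast_2d(uv).astype(float)
    d=(uv-K[[0,1],[2,2]])/K[0,0]; s=d.copy()
    for _ in range(10): s=d/(1+c["k1"]*(s**2).sum(1,keepdims=True))
    T=c["camera_from_world"];R=T[:3,:3]
    w=np.c_[s,np.ones(len(s))]@R; o=-R.T@T[:3,3]
    return o,w
def plane(c,uv,z):
    o,w=ray(c,uv); return (o+w*((z-o[2])/w[:,2])[:,None])[:,:2]
def pix(c,P):
    T=c["camera_from_world"];p=np.atleast_2d(P)@T[:3,:3].T+T[:3,3]
    s=p[:,:2]/p[:,2:];s=s*(1+c["k1"]*(s**2).sum(1,keepdims=True))
    return s*c["K"][0,0]+c["K"][:2,2]
def cloud(c):
    h,w=c["depth"].shape;u,v=np.meshgrid(np.arange(w),np.arange(h))
    o,r=ray(c,np.c_[u.ravel(),v.ravel()])
    return (o+r*c["depth"].reshape(-1,1)).reshape(h,w,3)
E
python3 - <<'E'
import pickle,cv2,numpy as np
from h import *
d=pickle.load(open("d0.pkl","rb"));c=d["top"]
im=c["color"][90:190,230:400]
cv2.imwrite("pics/topz.png",cv2.resize(im[:,:,::-1],None,fx=4.6,fy=4.6,interpolation=cv2.INTER_CUBIC))
s=d["side"]["color"][190:290,240:370]
cv2.imwrite("pics/sidez.png",cv2.resize(s[:,:,::-1],None,fx=5,fy=5,interpolation=cv2.INTER_CUBIC))
hsv=cv2.cvtColor(c["color"],cv2.COLOR_RGB2HSV)
m=((hsv[...,0]<6)|(hsv[...,0]>174))&(hsv[...,1]>150)&(hsv[...,2]>70)
m=m.astype(np.uint8);mm=np.zeros_like(m);mm[120:185,305:370]=m[120:185,305:370]
cs,_=cv2.findContours(mm,cv2.RETR_EXTERNAL,cv2.CHAIN_APPROX_NONE);k=max(cs,key=cv2.contourArea).reshape(-1,2)
hull=cv2.convexHull(k).reshape(-1,2)
w=plane(c,hull,90).astype(np.float32);print("lid rect",cv2.minAreaRect(w),cv2.boxPoints(cv2.minAreaRect(w)).round(1).tolist())
# pad
wm=(c["color"].min(2)>150);wm[:155]=0;wm[180:]=0;wm[:,:320]=0;wm[:,360:]=0
v,u=np.nonzero(wm);print("pad",u.mean(),v.mean(),len(u),plane(c,[[u.mean(),v.mean()]],90))
P=cloud(c);Q=P[90:190,300:370].reshape(-1,3)
for lo,hi in((80,100),(125,145)):
    q=Q[(Q[:,2]>lo)&(Q[:,2]<hi)];r=cv2.minAreaRect(q[:,:2].astype(np.float32));print(lo,len(q),q.mean(0),r,cv2.boxPoints(r).round(0).tolist())
E
```

```text
lid rect ((560.6220092773438, -212.22828674316406), (101.15182495117188, 109.7542724609375), 7.13304328918457) [[503.6000061035156, -164.10000610351562], [517.2999877929688, -273.0], [617.5999755859375, -260.3999938964844], [604.0, -151.5]]
pad 339.2758620689655 165.58620689655172 29 [[ 529.18523623 -217.52428117]]
80 2429 [ 622.96812605 -205.56151514   90.11152316] ((618.0526123046875, -206.3787841796875), (216.7882080078125, 113.0289306640625), 7.160109043121338) [[503.0, -164.0], [518.0, -276.0], [733.0, -249.0], [719.0, -137.0]]
125 277 [ 572.46926693 -198.34783764  133.50365173] ((573.6099243164062, -199.12014770507812), (44.07500076293945, 51.7841796875), 25.108415603637695) [[543.0, -185.0], [565.0, -232.0], [605.0, -213.0], [583.0, -166.0]]
```

View pics/topz.png

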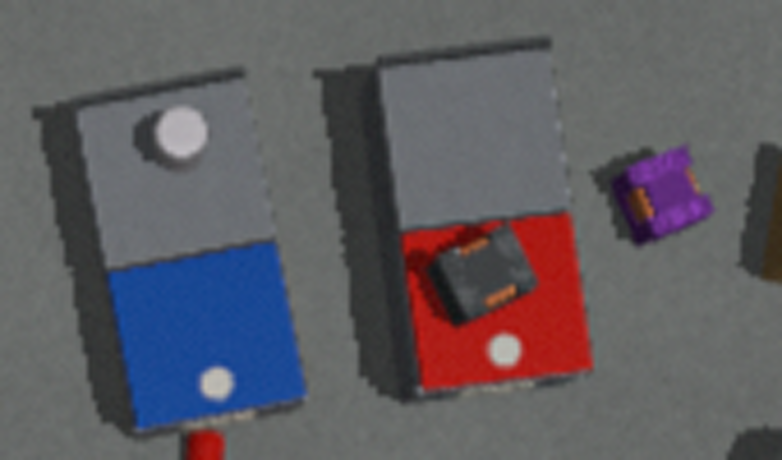

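View pics/sidez.png

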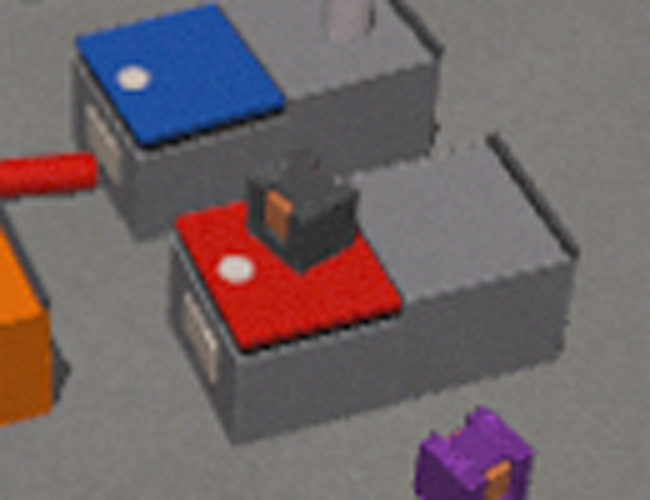

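The red box frame is at about (613.5, -206) with yaw 7.1°. The transformer sits at box (-39, +12), turned about 18° relative to the box. I'll move above the lid front with the fingers about 30 mm apart, so that both fingertips push and square it up.

Emit:
{"fn": "carry_out", "kwargs": {
  "motion": [
    [0.67,-56,-54,0,-3],
    [0.67,-113,-107,0,-6],
    [0.67,-170,-161,0,-9],
    [0.67,-226,-215,0,-12],
    [0.67,-282,-268,0,-15],
    [0.67,-339,-322,0,-18],
    [0.67,-395,-376,0,-21],
    [0.67,-452,-430,0,-24],
    [0.67,-508,-483,0,-27.6],
    [0.67,-565,-537,0,-27.6]
  ]
}}

```text
time: 1.4
tool_pos: [457.6, -72.4, 226.6]
tcp_rot: [-3.141, -0.0, -3.018]
contact_force: [0.8, 0.6, 0.6]
grip_width: 30.0
```

Emit:
{"fn": "carry_out", "kwargs": {
  "motion": [
    [0.67,-20,-55,0,0],
    [0.67,-40,-110,0,0],
    [0.67,-50,-144,0,0],
    [0.67,-50,-144,0,0],
    [0.67,-50,-144,50,0],
    [0.67,-50,-144,90,0],
    [0.67,-50,-144,90,0]
  ]
}}

```text
time: 2.28
tool_pos: [522.9, -207.2, 134.2]
tcp_rot: [3.138, -0.006, -3.017]
contact_force: [0.1, -0.2, 0.5]
grip_width: 30.0
```

```bash
python3 - <<'E'
from plant import bot
import cv2,numpy as np
o=bot.get_obs();print(o["tool_pos"],o["tcp_rot"],o["contact_force"])
a=bot.capture("wrist")["color"];b=bot.capture("side")["color"][150:300,200:400]
cv2.imwrite("pics/w1.png",a[:,:,::-1]);cv2.imwrite("pics/s1.png",cv2.resize(b[:,:,::-1],None,fx=4,fy=4,interpolation=2))
E
```

```text
[ 522.85848265 -207.15274756  134.16471456] [ 3.1378406  -0.00609332 -3.01681566] [ 0.08839423 -0.2317509   0.46804217]
```

View pics/w1.png

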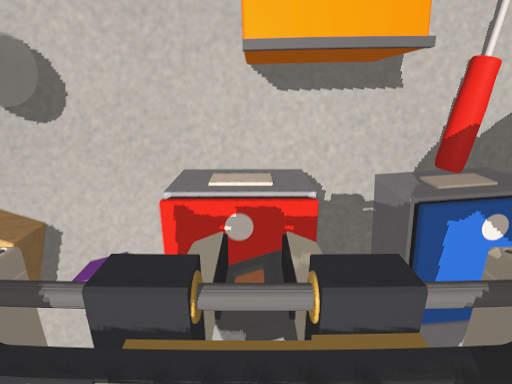

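View pics/s1.png

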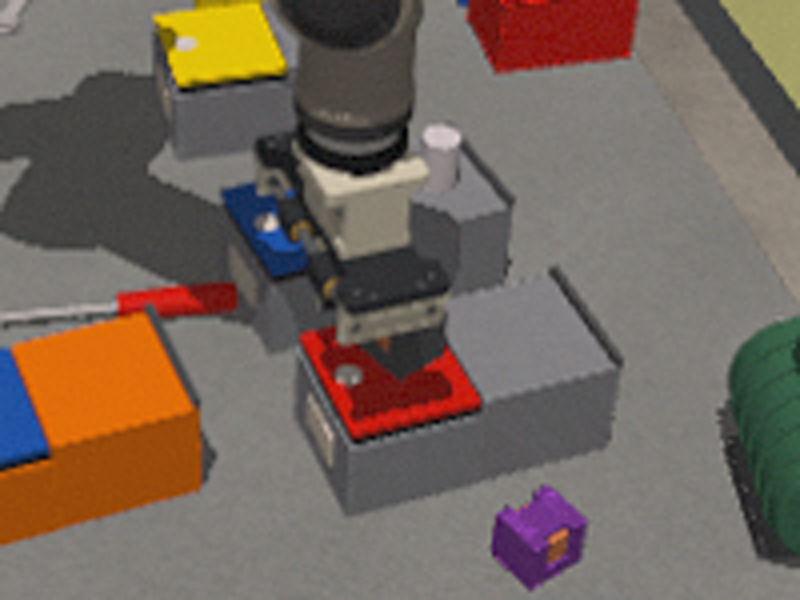

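```bash
python3 - <<'E'
from plant import bot
from h import *
o=bot.get_obs();print(o["tool_pos"])
P=[o["tool_pos"],[*o["tool_pos"][:2],90],[529,-216.5,90],[573.6,-199,134],[573.6,-199,90]]
for n in("wrist","side","top"):
    c=bot.capture(n);print(n,pix(c,P).round(0).tolist())
    T=c["camera_from_world"]; print((-T[:3,:3].T@T[:3,3]).round(1))
    if n!='wrist':
        s=bot.capture(n);P3=cloud(s)
        if n=='side':
            im=s["color"].copy()
            for (u,v) in pix(s,P): cv2.circle(im,(int(round(u)),int(round(v))),1,(0,255,0),-1)
            cv2.imwrite("pics/s2.png",cv2.resize(im[190:280,250:380][:,:,::-1],None,fx=6,fy=6,interpolation=0))
E
```

```text
[ 525.38189083 -208.76359749  137.92543049]
wrist [[254.0, 247.0], [254.0, 215.0], [243.0, 218.0], [260.0, 314.0], [259.0, 275.0]]
[ 442.  -218.3  296.4]
side [[285.0, 230.0], [285.0, 242.0], [286.0, 244.0], [300.0, 227.0], [299.0, 238.0]]
[  246.8 -1174.4  1064.3]
top [[340.0, 165.0], [336.0, 167.0], [339.0, 166.0], [336.0, 148.0], [333.0, 151.0]]
[ 384.6   32.8 1259.6]
```

View pics/s2.png

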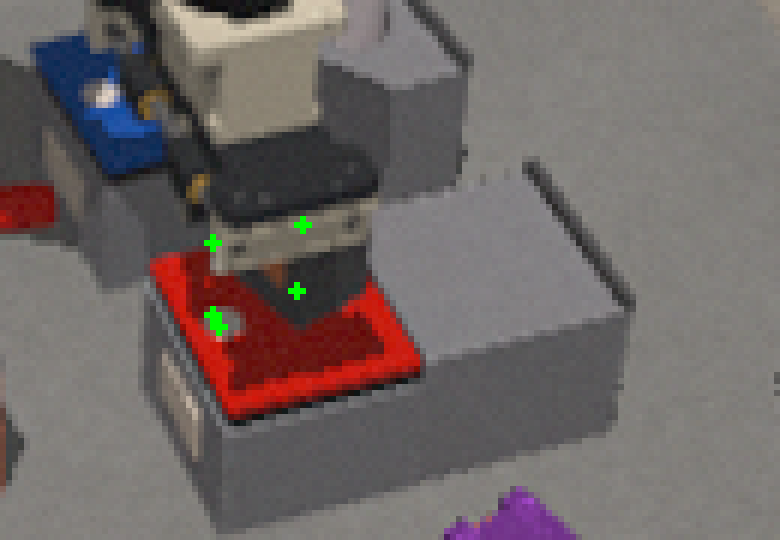

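```bash
python3 - <<'E'
from plant import bot
from h import *
a=np.radians(7.13);ex=np.array([np.cos(a),np.sin(a)]);ey=np.array([-ex[1],ex[0]])
t=bot.get_obs()["tool_pos"]
for n in("side","wrist"):
    c=bot.capture(n);P=cloud(c).reshape(-1,3)[c["depth"].ravel()>0]
    r=P[:,:2]-t[:2];X=r@ex;Y=r@ey;Z=P[:,2]-t[2]
    for lo in range(0,100,8):
        k=(Z>lo)&(Z<lo+8)&(abs(X)<100)&(abs(Y)<110)
        if k.sum(): print(n,lo,k.sum(),"X",X[k].min().round(),X[k].max().round(),"Y",Y[k].min().round(),Y[k].max().round())
w=bot.capture("wrist")["color"][210:330,150:370]
cv2.imwrite("pics/w2.png",cv2.resize(w[:,:,::-1],None,fx=3.6,fy=3.6,interpolation=2))
E
```

```text
side 0 8 X -11.0 1.0 Y 11.0 18.0
side 8 5 X -12.0 -3.0 Y 12.0 20.0
side 48 2 X -11.0 -10.0 Y 22.0 27.0
side 56 3 X -13.0 7.0 Y -83.0 18.0
side 64 65 X -37.0 36.0 Y -89.0 85.0
side 72 98 X -37.0 34.0 Y -92.0 86.0
side 80 142 X -38.0 37.0 Y -92.0 85.0
side 88 104 X -37.0 36.0 Y -96.0 86.0
side 96 104 X -39.0 34.0 Y -98.0 86.0
wrist 0 259 X -11.0 10.0 Y -25.0 27.0
wrist 8 522 X -11.0 10.0 Y -31.0 32.0
wrist 16 645 X -11.0 9.0 Y -32.0 33.0
wrist 24 485 X -11.0 4.0 Y -31.0 33.0
wrist 32 454 X -11.0 -2.0 Y -24.0 25.0
wrist 40 502 X -12.0 11.0 Y -22.0 24.0
wrist 48 141 X -11.0 12.0 Y -20.0 22.0
wrist 56 208 X -8.0 12.0 Y -17.0 19.0
wrist 64 2562 X -37.0 7.0 Y -85.0 87.0
wrist 72 6372 X -37.0 1.0 Y -81.0 82.0
wrist 80 11877 X -37.0 -6.0 Y -79.0 81.0
wrist 88 14106 X -37.0 -15.0 Y -45.0 47.0
wrist 96 9387 X -27.0 -23.0 Y -63.0 66.0
```

View pics/w2.png

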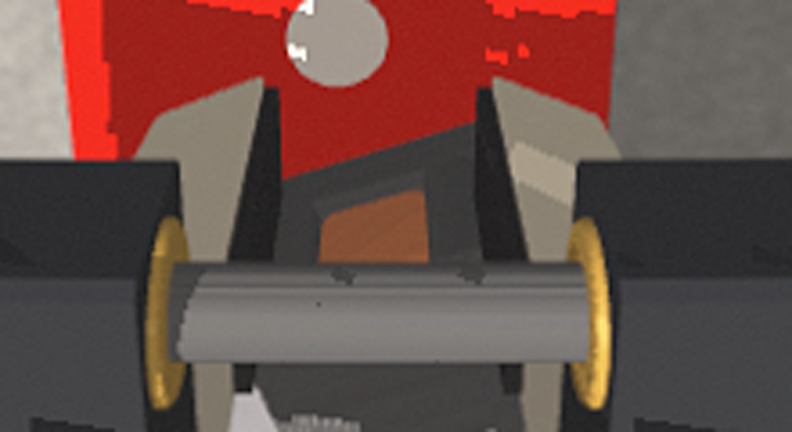

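Emit:
{"fn": "carry_out", "kwargs": {
  "motion": [
    [0.67,0,0,18,0],
    [0.67,0,0,36,0],
    [0.67,0,0,36,0],
    [0.67,0,0,36,0]
  ]
}}

```text
time: 3.28
tool_pos: [525.6, -209.6, 102.1]
tcp_rot: [-3.14, 0.001, -3.018]
contact_force: [1.2, 0.2, 0.2]
grip_width: 30.2
```

Emit:
{"fn": "carry_out", "kwargs": {
  "motion": [
    [0.67,-6,0,0,0],
    [0.67,-12,0,0,0],
    [0.67,-18,0,0,0],
    [0.67,-24,0,0,0],
    [0.67,-30,0,0,0],
    [0.67,-36,0,0,0],
    [0.67,-42,0,0,0],
    [0.67,-48,0,0,0],
    [0.67,-54,0,0,0],
    [0.67,-54,0,0,0]
  ]
}}

```text
time: 4.53
tool_pos: [579.8, -202.8, 102.1]
tcp_rot: [-3.139, 0.002, -3.017]
contact_force: [-0.3, 0.2, -0.4]
grip_width: 30.4
```

```bash
cat > look.py <<'E'
import sys
from plant import bot
from h import *
i=sys.argv[1]
o=bot.get_obs();print(o["tool_pos"].round(1),o["tcp_rot"].round(3),o["contact_force"].round(1))
w=bot.capture("wrist")["color"][150:384];s=bot.capture("side")["color"][180:290,240:380]
A=cv2.resize(w[:,:,::-1],(512,234));B=cv2.resize(s[:,:,::-1],(448,352),interpolation=2)
im=np.zeros((590,520,3),np.uint8);im[:234,:512]=A;im[236:588,:448]=B
cv2.imwrite(f"pics/l{i}.png",im)
E
python3 look.py 1
```

```text
[ 579.8 -202.8  102.1] [-3.139e+00  2.000e-03 -3.017e+00] [-0.3  0.2 -0.4]
```

View pics/l1.png

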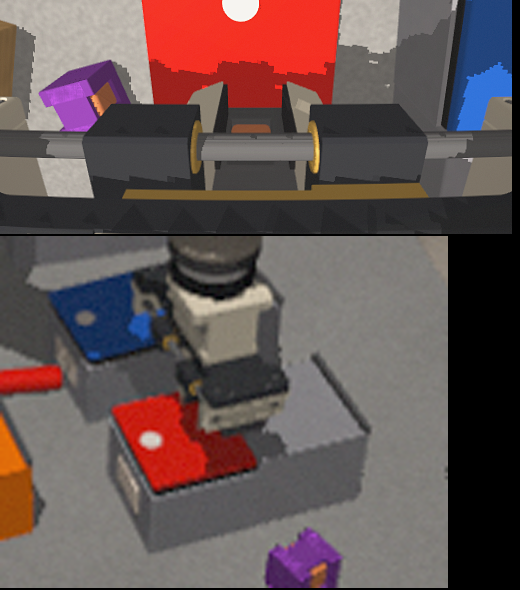

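The transformer has squared up against the fingertips and is moving. I'll continue the push.

Emit:
{"fn": "carry_out", "kwargs": {
  "motion": [
    [0.67,-7,0,0,0],
    [0.67,-14,0,0,0],
    [0.67,-21,0,0,0],
    [0.67,-28,0,0,0],
    [0.67,-35,0,0,0],
    [0.67,-42,0,0,0],
    [0.67,-49,0,0,0],
    [0.67,-56,0,0,0],
    [0.67,-62,0,0,0],
    [0.67,-62,0,0,0]
  ]
}}

```text
time: 5.88
tool_pos: [641.4, -195.1, 102.2]
tcp_rot: [-3.139, 0.002, -3.017]
contact_force: [0.1, -0.5, -0.2]
grip_width: 30.4
```

Emit:
{"fn": "carry_out", "kwargs": {
  "motion": [
    [0.67,10,0,0,0],
    [0.67,40,0,0,0],
    [0.67,75,0,-10,0],
    [0.67,110,0,-20,0],
    [0.67,110,0,-20,0]
  ]
}}

```text
time: 6.5
tool_pos: [530.2, -209.1, 123.1]
tcp_rot: [-3.139, 0.003, -3.019]
contact_force: [0.9, -0.8, -0.3]
grip_width: 30.2
```

```bash
python3 look.py 2; python3 - <<'E'
from plant import bot
from h import *
a=np.radians(7.13);ex=np.array([np.cos(a),np.sin(a)]);ey=np.array([-ex[1],ex[0]]);H=np.array([613.3,-206])
for n in("side","top"):
    c=bot.capture(n);P=cloud(c).reshape(-1,3)[c["depth"].ravel()>0]
    B=np.c_[(P[:,:2]-H)@ex,(P[:,:2]-H)@ey,P[:,2]]
    k=(B[:,0]>5)&(B[:,0]<105)&(abs(B[:,1])<56)&(B[:,2]>105)&(B[:,2]<150)
    t=B[k];print(n,k.sum(),t.min(0).round(),t.max(0).round())
    k=(B[:,0]>5)&(B[:,0]<105)&(abs(B[:,1])<56)&(B[:,2]>128)&(B[:,2]<142);print(cv2.minAreaRect(B[k][:,:2].astype(np.float32)),np.percentile(B[k][:,2],[5,50,95]))
E
```

```text
[ 530.2 -209.1  123.1] [-3.139e+00  3.000e-03 -3.019e+00] [ 0.9 -0.8 -0.3]
side 297 [ 39. -24. 105.] [ 87.  30. 139.]
((62.746559143066406, 4.173313140869141), (46.88850021362305, 51.997257232666016), 2.5254626274108887) [129.23734965 132.82732507 136.76811809]
top 313 [ 41. -21. 105.] [ 85.  30. 139.]
((63.19469451904297, 4.565792083740234), (50.7846794128418, 43.88847732543945), 89.69921875) [129.09025122 133.44025966 137.14937725]
```

View pics/l2.png

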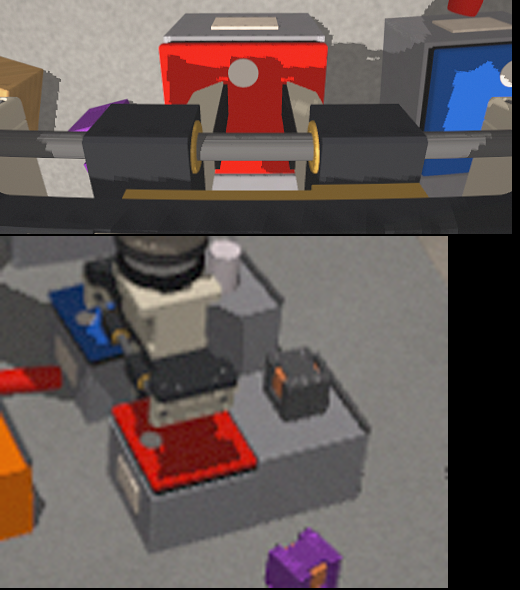

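The transformer stands upright on the deck at box (63, 4.5). Next I'll close the fingers and move to the pad.

Emit:
{"fn": "carry_out", "kwargs": {
  "motion": [
    [1,2,-7.6,0,0],
    [1,2,-7.6,0,0],
    [1,2,-7.6,15,0],
    [1,2,-7.6,28,0],
    [1,2,-7.6,28,0],
    [1,2,-7.6,28,0]
  ]
}}

```text
time: 7.45
tool_pos: [531.8, -216.5, 93.7]
tcp_rot: [-3.139, 0.002, -3.017]
contact_force: [0.1, -0.5, 0.2]
grip_width: 0.6
```

```bash
python3 look.py 3
```

```text
[ 531.8 -216.5   93.7] [-3.139e+00  2.000e-03 -3.017e+00] [ 0.1 -0.5  0.2]
```

View pics/l3.png

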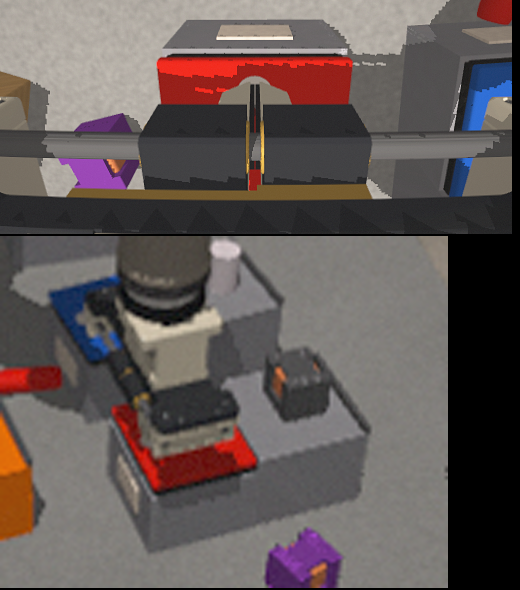

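The closed fingertips are on the pad, about 3 mm too far back. I'll press in small steps.

Emit:
{"fn": "carry_out", "kwargs": {
  "motion": [
    [1,3,0,0,0],
    [1,3,0,2,0],
    [1,3,0,4,0],
    [1,3,0,6,0],
    [1,3,0,6,0],
    [1,3,0,6,0]
  ]
}}

```text
time: 8.3
tool_pos: [529.0, -217.1, 89.0]
tcp_rot: [-3.138, 0.003, -3.017]
contact_force: [-2.8, 0.9, 7.0]
grip_width: 0.3
```

Emit:
{"fn": "carry_out", "kwargs": {
  "motion": [
    [1,0,0,2,0],
    [1,0,0,3,0],
    [1,0,0,4,0],
    [1,0,0,5,0],
    [1,0,0,5,0]
  ]
}}

```text
time: 8.93
tool_pos: [529.1, -217.2, 85.7]
tcp_rot: [-3.138, 0.004, -3.017]
contact_force: [-4.5, 2.1, 12.8]
grip_width: 0.2
```

Emit:
{"fn": "carry_out", "kwargs": {
  "motion": [
    [1,0,0,1.5,0],
    [1,0,0,3,0],
    [1,0,0,3,0]
  ]
}}

```text
time: 9.3
tool_pos: [529.1, -217.2, 85.1]
tcp_rot: [-3.137, 0.005, -3.016]
contact_force: [-7.7, 3.3, 19.2]
grip_width: 0.7
```

The force is rising with no more travel, so the lid is at its stop. I'll withdraw straight up.

Emit:
{"fn": "carry_out", "kwargs": {
  "motion": [
    [1,0,0,-8,0],
    [1,0,0,-25,0],
    [1,0,0,-60,0],
    [1,0,0,-110,0],
    [1,0,0,-150,0],
    [1,60,0,-150,0],
    [1,120,0,-150,0],
    [1,120,0,-150,0],
    [1,120,0,-150,0]
  ]
}}

```text
time: 10.42
tool_pos: [409.8, -232.0, 234.9]
tcp_rot: [-3.136, 0.006, -3.017]
contact_force: [0.7, -0.7, 0.1]
grip_width: 0.9
```

```bash
python3 look.py 4; python3 - <<'E'
from plant import bot
from h import *
a=np.radians(7.13);ex=np.array([np.cos(a),np.sin(a)]);ey=np.array([-ex[1],ex[0]]);H=np.array([613.3,-206])
c=bot.capture("top");cv2.imwrite("pics/t4.png",c["color"][:,:,::-1])
for n in("top","side"):
    c=bot.capture(n);P=cloud(c).reshape(-1,3)[c["depth"].ravel()>0]
    B=np.c_[(P[:,:2]-H)@ex,(P[:,:2]-H)@ey,P[:,2]]
    k=(B[:,0]>-85)&(B[:,0]<-15)&(abs(B[:,1])<50)&(B[:,2]>85)&(B[:,2]<160)
    if k.sum()>5: print(n,k.sum(),"lid angle",-np.arctan(np.polyfit(B[k,0],B[k,2],1)[0]))
    k=(B[:,0]>5)&(B[:,0]<105)&(abs(B[:,1])<56)&(B[:,2]>128)&(B[:,2]<142)
    if k.sum()>5: print(cv2.minAreaRect(B[k][:,:2].astype(np.float32)),np.median(B[k,2]))
E
```

```text
[ 409.8 -232.   234.9] [-3.136  0.006 -3.017] [ 0.7 -0.7  0.1]
top 786 lid angle 0.49992971245965734
((63.05503463745117, 4.786859512329102), (43.42043685913086, 50.173282623291016), 0.010241532698273659) 133.4610468043968
side 411 lid angle 0.4674290686855521
((62.31775665283203, 4.132207870483398), (45.126808166503906, 53.96043014526367), 1.5409061908721924) 133.03814287102102
```

View pics/l4.png

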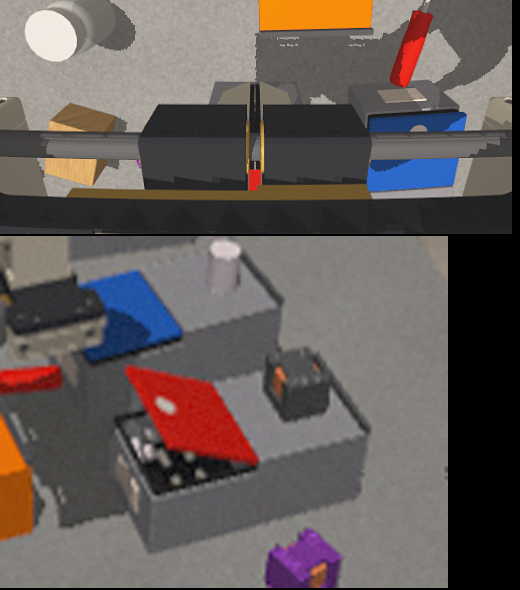

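View pics/t4.png

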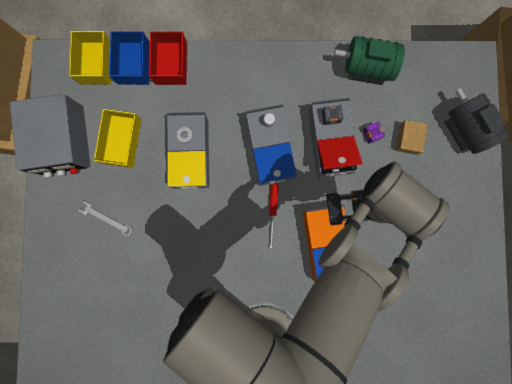

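The pictures show the red lid ajar, the transformer upright on the deck at (333,113) in the top view, the blue and yellow lids shut and nothing else moved. I'm handing the job in.

```bash
python3 -c "
from plant import bot
print(bot.close_job())"
```

```text
the job is handed in; nothing more can be done
None
```

The transformer now stands upright on the red box's grey deck and the red lid is ajar. I handed the job in; it reports no verdict.

- **Push:** I pushed the transformer off the lid with two slightly parted fingertips, sliding it the whole way. In the last pictures it sits about 63 mm behind the hinge and 4–5 mm off the midline, upright.
- **Press:** I pressed the white spot with the fingers closed until the lid met its stop, with up to about 19 N on the fingers, then withdrew straight up. The red lid measured 0.50 rad from the top camera and 0.47 rad from the side camera. Both are well over the required 0.35 rad.
- **Everything else:** By eye in the last top picture, the blue and yellow lids were shut and the other things were where they started; I did not measure these. The arm was clear of everything and read about 1 N or less, with the clock at about 10.5 s.

None of the last checks failed. The only disagreement was the small one between the two cameras on the lid angle.

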